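# Moisture check on three sides of an oak block

## Task

Take moisture readings of the dark oak block on its three coloured dots: turn the held block so that first the green dot, then the yellow one, then the blue one is pressed flat and centred onto the steel sensing head of the orange meter, each time gently until the head is fully down, for about half a second. You will have to put the block down and take it again another way in between; at the end leave it lying on the bench beside the meter with its blue dot underneath, and leave the other things on the bench where they are.

Things in the scene. Friction and masses are not known exactly. Their poses are not given: they have to be found in the camera images.
- block_center (a point): Centre of the dark grey oak block, a plain box 50 x 110 x 50 mm (x, y, z), about 0.14 kg. Its axes are the block's: y along the 110 mm length, toward the end with the yellow dot; z from the green dot toward the blue dot; x across the two 50 mm wide plain long sides that carry no dot (a good pair to grasp). It starts lying on the green dot, blue dot up. All dots are paper thin, 26 mm in diameter.
- green_dot (a point): Centre of the green dot, middle of the 50 x 110 mm side at the block's -z (underneath at the start). 25 mm from the block's centre.
- yellow_dot (a point): Centre of the yellow dot, middle of the 50 x 50 mm end at the block's +y. 55 mm from the block's centre. The opposite end is plain.
- blue_dot (a point): Centre of the blue dot, middle of the 50 x 110 mm side at the block's +z, opposite the green dot (on top at the start). 25 mm from the block's centre.
- head_top (a point): Centre of the flat top of the meter's round steel sensing head, 36 mm in diameter, which stands upright in the meter and is pressed straight down; the top stands 60 mm above the bench at rest and 52 mm when fully down. The orange meter round it is fixed to the bench: 130 x 90 mm, 40 mm high, with a black collar 54 mm wide round the head, 46 mm high; it reaches 50 mm from the head's centre along its own +x, 80 mm along its -x (where its display is), 45 mm to each side.
- head (a joint): How far the sensing head is pressed down, in m: 0 at rest, 0.008 fully down against a firm stop. A spring holds it up: 1.5 N at the start of travel, 5.5 N at the end.
- mallet: Bystander: carver's mallet with a dark wooden head, 68 x 212 x 68 mm, origin under its middle.
- wax_tin: Bystander: round olive-yellow tin, 67 mm in diameter, 30 mm high, origin at its underside.
- sanding_block: Bystander: cork-brown sanding block, 62 x 110 x 36 mm, origin at its underside.
- chisel_2: Bystander: chisel with a brown wooden handle, 25 x 254 x 25 mm, origin under its middle.
- jar_chalk: Bystander: glass jar with a pale lid, 60 mm in diameter, 78 mm high, origin at its underside.

How it is judged:
On the way, in this order (a step that is already met when the one before it is completed fails the run):
1. the green dot is pressed flat on the head, head fully down (value of joint head above 0.006 m and distance between green_dot and head_top below 0.014 m and contact force between block and head above 1 N and angle between block_center's own z axis and vertical below 0.15 rad), for 0.25 s.
2. the yellow dot is pressed flat on the head, head fully down (value of joint head above 0.006 m and distance between yellow_dot and head_top below 0.014 m and contact force between block and head above 1 N and angle between block_center's own y axis and vertical above 2.99 rad), for 0.25 s.
3. the blue dot is pressed flat on the head, head fully down (value of joint head above 0.006 m and distance between blue_dot and head_top below 0.014 m and contact force between block and head above 1 N and angle between block_center's own z axis and vertical above 2.99 rad), for 0.25 s.
At the end, for the whole second after the job is handed in: The block lies at rest on the bench, blue dot down (within 0.1 rad), its centre 20 to 30 mm above the bench and over 70 mm from the head seen from above; the head is up again (under 2 mm). Readings: head over 6 mm down, dot within 14 mm of the head's middle, flat within 0.15 rad, 0.25 s (angle between block_center's own z axis and vertical above 3.04 rad and height (world z) of block_center between 0.02 and 0.03 m and horizontal distance between block_center and head_top above 0.07 m and linear speed of block below 0.01 m/s and value of joint head below 0.002 m); the robot touches nothing.
It fails at once if the block is pressed on the head with more than 35 N (contact force between block and head above 35 N).
It fails at once if a bystander is moved more than 30 mm (distance of any of mallet, wax_tin, sanding_block, chisel_2, jar_chalk from where it was at the start of the episode above 0.03 m).
It also fails if it takes over 72 s, if anything falls off the work surface, if the arm or the gripper's body presses on something with over 40 N, if the wrist force passes 120 N, or if a joint passes its speed limit or range.

## Robot

A 7-joint arm with a two-finger parallel gripper is mounted at the origin on a cart in front of the work surface, level with it; the furniture and walls round the work are solid. World frame = base frame: x ahead of the robot, y to its left, z up, the work surface at z = 0. Lengths are in m, angles in rad, forces in N, time in s.
With the tool pointing down it reaches from about 0.4 to 0.875 m from the base axis. Payload 6.5 kg.
Tool frame: the origin (TCP) lies midway between the tips of the shut fingers; the grasp point (between the pads) lies 19 mm behind it (grasp_offset is the z of the grasp point in the tool frame, in m); z points along the fingers, y is the line along which they close (so a half turn about z gives the same grasp; the last joint's range is limited). The gripper opens to 88 mm and grips with 3 to 60 N. Pads are 18 mm wide; open, the fingers measure 123 mm over their backs; the gripper's body (75 mm by 187 mm) begins 45 mm behind the grasp point.
Start: joints at [1.22, 0.536, -0.004, 1.538, 0.003, 1.067, -0.071], TCP at [0.183, -0.624, 0.239] pointing down, gripper open.
Joint ranges: [-2.7, 2.7], [-0.37, 2.16], [-1.27, 1.26], [0.24, 2.4], [-1.31, 4.45], [0.19, 1.91], [-2.76, 2.76]. Speed limits (rad/s): [2.39, 2.39, 3.14, 3.14, 3.14, 3.14, 3.14].

## Interface

Orientations are given as a unit quaternion [w, x, y, z].
In Python, from bench import * gives the robot as it stands. The module is installed in compiled form; this text tells all that it offers.
- The arm moves only by the tool servo_tool, never from a script. Its argument "series" is a list of rows, each a list of 7 numbers: the shift along the tool's x, y, z in cm, then the turn, a rotation vector about the tool's x, y, z in degrees, then the closure, from 0 (fully open) to 1 (shut). A call has 1 to 12 rows; each row shifts and turns the commanded pose from where the row before left it, along the tool's axes as they then stand; what a row does not reach is not made up. A row lasts 1/12 s, in which the tool goes at most 41.7 mm and 7.16 degrees, less where a joint would pass 70% of its speed; a pose out of reach is approached as far as the arm can. A call with a gripper value outside its range is refused whole. The fingers move at their own pace and stop on an object; "force" is the grip in N (left out, the last holds). Time passes only in rows, so rows that do not move let the fingers close. It gives the time, the measured TCP pose, the force, the opening and the grip force at its end, in the units of the state.
- read_state(): the state, without advancing time (a new reading comes with each control period).
- grab_frame(name): name is "scene" or "top" or "wrist"; returns the picture (420x560x3 uint8, red, green, blue); there is no depth.
- camera_params(name): a dict with "fx", "fy", "cx", "cy" (pixels), "k1" (the pictures are not rectified: a ray, as slopes to the right and down, at radius r is drawn at 1 + k1 r^2 times it, then the intrinsics apply), "world_from_camera" (4x4, takes a point from camera to world coordinates). Camera axes: x right, y up, looking along -z (the intrinsics and any distortion apply to the point x, -y, -z); pixel columns grow to the right and rows downward; lengths in m; the calibration is good to about 2 mm. A picture is of the moment at which its call begins: read the wrist's pose just before it. camera_params takes no time and is no camera call; for the wrist camera it gives the pose at the moment of the call.
- finish_job(): hands the job in; it is judged then, once.
The state is a dict: "time_s": time; "joints": joint angles; "dq": joint speeds; "joint_torque": joint torques, N m; "position": TCP position; "ee_rot": TCP orientation; "wrist_force": force on the tool from outside, world axes, zero at the start; "ft_torque": the same for the moment, N m; "grip_width": finger opening in m; "finger_force": force on a finger pad.
Only numpy, scipy, OpenCV 4.12 (cv2) and the standard library are available. Lean on these libraries where they do the work, as an engineer would, in place of code of your own. Each camera call takes 0.05 s, during which the arm holds its last target. There are 200 camera calls.

## Working session

There is one attempt and no reset: what is moved stays moved. The work goes in short steps, Python scripts to look and compute and a tool call to move; the robot and the scene stay as the last step left them, time stands still between calls to the robot, and variables do not carry over. Pictures are saved under pics/ and viewed, at most 10 in all, crops included, and the job is handed in when it is done.

Besides the shell and the picture viewer there is one more tool, called after "Call:" as a command line: name --pt "numbers of a row" for each row, then --argument value for the rest. servo_tool: Moves the arm, as the interface text tells. Its arguments: {"type":"object","properties":{"series":{"type":"array"},"force":{"type":"number"}},"required":["series"]}

```bash
mkdir -p pics; cat > h.py <<'E'
from bench import *
import numpy as np, cv2
from scipy.spatial.transform import Rotation as R
def q2R(q): return R.from_quat([q[1],q[2],q[3],q[0]])
def shot(n,f): cv2.imwrite('pics/'+f,grab_frame(n)[:,:,::-1])
def ray(n,u,v,z,P=None):
    P=P or camera_params(n)
    d=np.array([(u-P['cx'])/P['fx'],(v-P['cy'])/P['fy']]); s=d.copy()
    for _ in range(20): s=d/(1+P['k1']*(s@s))
    T=np.array(P['world_from_camera']); r=T[:3,:3]@np.array([s[0],-s[1],-1]); o=T[:3,3]
    return o+r*(z-o[2])/r[2]
E
python3 - <<'E'
from h import *
s=read_state(); print(s)
for n in ('top','scene'): shot(n,n+'0.png'); print(camera_params(n))
E
```

```text
{'time_s': 0.0, 'joints': array([ 1.21977688,  0.53714408, -0.00445704,  1.5388267 ,  0.00259503,
        1.06725732, -0.07119943]), 'dq': array([-0.00225755,  0.0003331 , -0.00079043,  0.00022409,  0.00017391,
       -0.00134989, -0.00172709]), 'joint_torque': array([-3.29858012e-04, -5.70978463e+01,  9.90752243e-01, -2.51606816e+01,
       -5.62060671e-02,  1.78270071e-02,  1.42460308e-04]), 'position': array([ 0.18247496, -0.62325743,  0.23787129]), 'ee_rot': array([-7.97323681e-04,  9.89870440e-01,  1.41971292e-01, -1.68026934e-04]), 'wrist_force': array([-0.0736817 ,  0.2390433 ,  0.07333572]), 'ft_torque': array([-0.05228714,  0.00807319,  0.02372042]), 'finger_force': 0.0, 'grip_width': 0.0877333270382212}
{'fx': 482.7890714885254, 'fy': 482.7890714885254, 'cx': 280.6676197328658, 'cy': 213.0840644028709, 'k1': -0.09410699073481806, 'world_from_camera': array([[-0.02956549,  0.98465293, -0.17200143,  0.45300271],
       [-0.99944817, -0.02651467,  0.02000812, -0.0466571 ],
       [ 0.0151405 ,  0.17249807,  0.98489349,  1.15772095],
       [ 0.        ,  0.        ,  0.        ,  1.        ]])}
{'fx': 492.1597787452443, 'fy': 492.1597787452443, 'cx': 279.13876010464963, 'cy': 211.98587504401667, 'k1': -0.15166003862777072, 'world_from_camera': array([[-0.52771941,  0.39012452, -0.75452971, -0.11326612],
       [-0.84939874, -0.24846545,  0.46560359,  0.38666847],
       [-0.00583118,  0.88660463,  0.46249132,  0.52041025],
       [ 0.        ,  0.        ,  0.        ,  1.        ]])}
```

View pics/top0.png

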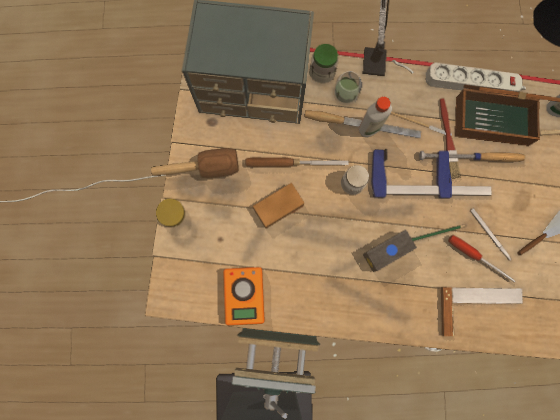

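View pics/scene0.png

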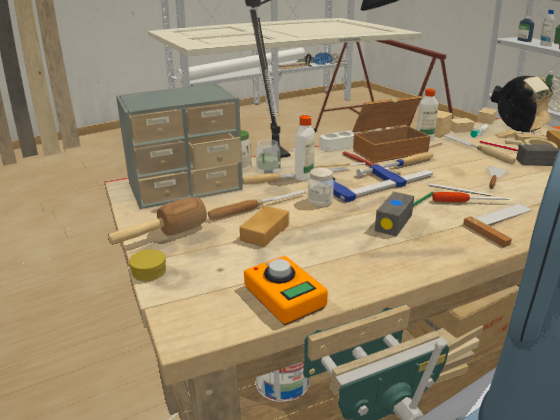

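The top view shows the meter with its head near (243,289), display toward the image bottom. The block is at (390,251) with the blue dot up. In the scene view the yellow end faces the camera, so it is the lower-left end in the top view. I'll enlarge both.

```bash
python3 - <<'E'
from h import *
im=cv2.imread('pics/top0.png')
a=cv2.resize(im[215:285,350:450],None,fx=5.5,fy=5.5,interpolation=cv2.INTER_CUBIC)[:,:550]
b=cv2.resize(im[255:335,215:275],None,fx=4.8,fy=4.8,interpolation=cv2.INTER_CUBIC)[:385]
h=max(a.shape[0],b.shape[0]); p=lambda x:cv2.copyMakeBorder(x,0,h-x.shape[0],0,0,cv2.BORDER_CONSTANT)
cv2.imwrite('pics/c0.png',cv2.resize(np.hstack([p(a),p(b)]),None,fx=.95,fy=.95)); print(a.shape,b.shape)
for n,uvz in dict(blue=(392,251,.05),head=(243,289,.06),mallet=(217,163,.03),tin=(171,212,.03),sand=(278,205,.036),jar=(355,180,.078),chis=(295,162,.02)).items(): print(n,ray('top',*uvz).round(3))
E
```

```text
(385, 550, 3) (384, 288, 3)
blue [ 0.55  -0.325  0.05 ]
head [0.474 0.021 0.06 ]
mallet [0.777 0.081 0.03 ]
tin [0.66  0.191 0.03 ]
sand [ 0.668 -0.064  0.036]
jar [ 0.714 -0.243  0.078]
chis [ 0.777 -0.109  0.02 ]
```

View pics/c0.png

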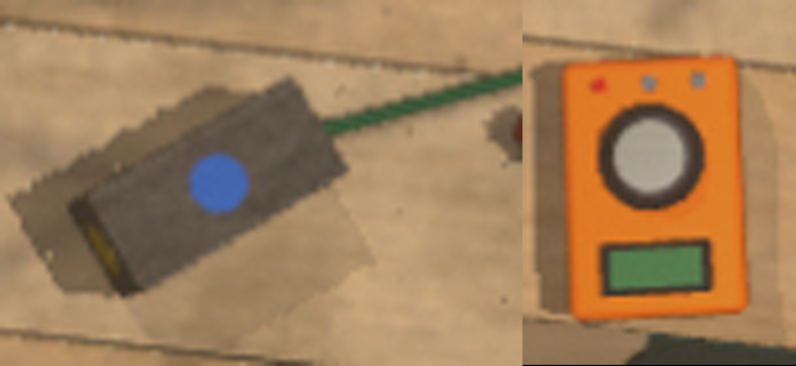

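The crop gives the blue dot at (391.5,249.6) and the head at (242.6,288.8). The yellow end's top edge is at crop (78,207)-(135,293), and the far edge is at (290,80)-(347,172).

```bash
cat >> h.py <<'E'
def blockR(yaw): # y_b heading yaw (rad), z up
    return R.from_euler('z',yaw-np.pi/2)
def toolR(Rb,ang): # tool in block: y_t=x_b, z_t at angle ang(deg) in block (y,z) plane
    a=np.radians(ang); z=np.array([0,np.cos(a),np.sin(a)]); y=np.array([1.,0,0])
    return Rb*R.from_matrix(np.c_[np.cross(y,z),y,z])
def tcp(grasp,Rt): return np.array(grasp)+Rt.apply([0,0,.019])
def rows(p,Rt,N=None,cur=None):
    if cur is None:
        s=read_state(); cur=(s['position'],q2R(s['ee_rot']))
    p0,R0=cur; w=(R0.inv()*Rt).as_rotvec(); d=R0.inv().apply(np.array(p)-p0)
    if N is None: N=int(max(np.ceil(np.linalg.norm(d)/.036),np.ceil(np.degrees(np.linalg.norm(w))/6.5),1))
    M=sum(R.from_rotvec(w*k/N).as_matrix() for k in range(N))
    print(N,'x',(np.linalg.solve(M,d)*100).round(2),np.degrees(w/N).round(2),'| tot',(d*100).round(2),np.degrees(w).round(1)); return (np.array(p),Rt)
E
python3 - <<'E'
from h import *
s=5.225
f=lambda x,y:ray('top',350+x/s-.4,215+y/s-.4,.05)
c=[f(78,207),f(135,293),f(347,172),f(290,80)]
b=f(219,183); print('blue',b, 'mean corners',np.mean(c,0))
ya=(c[0]+c[1])/2-(c[2]+c[3])/2; print('len',np.linalg.norm(ya),'w',np.linalg.norm(c[0]-c[1]),np.linalg.norm(c[2]-c[3]),'yaw',np.degrees(np.arctan2(ya[1],ya[0])))
g=lambda x,y,z:ray('top',215+(x-522.5)/4.56-.4,255+y/4.56-.4,z)
print('head',g(650,156,.06)); m=[g(565,66,.04),g(736,57,.04),g(748,308,.04),g(575,318,.04)]; print(np.array(m).round(3))
yaw=np.arctan2(ya[1],ya[0]); Rb=blockR(yaw); C=np.array([b[0],b[1],.025]); Rt=toolR(Rb,-60)
gr=C+Rb.apply([0,-.018,.003]); P=tcp(gr,Rt); print('tcp goal',P)
cur=rows(P-Rt.apply([0,0,.12]),Rt); rows(P,Rt,cur=cur)
E
```

```text
blue [ 0.55350825 -0.32371075  0.05      ] mean corners [ 0.55156169 -0.32100161  0.05      ]
len 0.11184660918936079 w 0.045082364573096986 0.047900443820471136 yaw 117.77451096692897
head [0.4740692  0.02190137 0.06      ]
[[ 0.521  0.065  0.04 ]
 [ 0.523 -0.021  0.04 ]
 [ 0.398 -0.024  0.04 ]
 [ 0.395  0.062  0.04 ]]
tcp goal [ 0.55746919 -0.33123145  0.01154552]
17 x [2.43 1.84 1.21] [ 1.55  1.27 -5.82] | tot [ 45.39 -11.59  12.26] [ 26.4  21.6 -98.9]
4 x [-0.  0.  3.] [0. 0. 0.] | tot [-0.  0. 12.] [0. 0. 0.]
```

Call:
servo_tool --pt "2.43 1.84 1.21 1.55 1.27 -5.82 0" --pt "2.43 1.84 1.21 1.55 1.27 -5.82 0" --pt "2.43 1.84 1.21 1.55 1.27 -5.82 0" --pt "2.43 1.84 1.21 1.55 1.27 -5.82 0" --pt "2.43 1.84 1.21 1.55 1.27 -5.82 0" --pt "2.43 1.84 1.21 1.55 1.27 -5.82 0" --pt "2.43 1.84 1.21 1.55 1.27 -5.82 0" --pt "2.43 1.84 1.21 1.55 1.27 -5.82 0" --pt "2.43 1.84 1.21 1.55 1.27 -5.82 0" --pt "2.43 1.84 1.21 1.55 1.27 -5.82 0" --pt "2.43 1.84 1.21 1.55 1.27 -5.82 0" --pt "2.43 1.84 1.21 1.55 1.27 -5.82 0" --force 50

```text
time_s: 1.1
position: [0.5202, -0.5325, 0.1231]
ee_rot: [-0.169, 0.709, 0.677, 0.102]
wrist_force: [0.3, -0.8, 0.1]
grip_width: 0.0882
finger_force: 0.0
```

Call:
servo_tool --pt "2.43 1.84 1.21 1.55 1.27 -5.82 0" --pt "2.43 1.84 1.21 1.55 1.27 -5.82 0" --pt "2.43 1.84 1.21 1.55 1.27 -5.82 0" --pt "2.43 1.84 1.21 1.55 1.27 -5.82 0" --pt "2.43 1.84 1.21 1.55 1.27 -5.82 0" --pt "0 0 0 0 0 0 0"

```text
time_s: 1.6
position: [0.5884, -0.3755, 0.1152]
ee_rot: [-0.223, 0.492, 0.831, 0.136]
wrist_force: [-0.2, 2.1, -0.4]
grip_width: 0.0882
finger_force: 0.0
```

```bash
cat > goals.py <<'E'
from h import *
Rb=blockR(np.radians(117.8)); C=np.array([.5535,-.3237,.025]); Rt=toolR(Rb,-60)
E
python3 - <<'E'
from goals import *
s=read_state(); print(s['time_s'],s['joints'].round(2),s['position'],q2R(s['ee_rot']).as_matrix().round(2),s['wrist_force'])
P=tcp(C+Rb.apply([0,-.018,.003]),Rt)
cur=rows(P-Rt.apply([0,0,.12]),Rt); 
shot('wrist','w1.png'); print(camera_params('wrist'))
E
```

```text
1.6 [ 0.8   1.11 -0.46  0.93  0.12  1.61  0.97] [ 0.58837306 -0.37554956  0.1151938 ] [[-0.42  0.88 -0.24]
 [ 0.76  0.48  0.45]
 [ 0.5   0.01 -0.86]] [-0.17883611  2.08382978 -0.42119831]
1 x [-0.53 -0.68 -0.34] [-0.07 -0.33  0.92] | tot [-0.53 -0.68 -0.34] [-0.1 -0.3  0.9]
{'fx': 364.8684837108107, 'fy': 364.8684837108107, 'cx': 280.2174400761653, 'cy': 212.93708739223163, 'k1': 0.006553930796701793, 'world_from_camera': array([[ 0.88074965, -0.4605924 ,  0.1101576 ,  0.59235745],
       [ 0.47356164,  0.85438958, -0.21391077, -0.38929114],
       [ 0.00440817,  0.24056825,  0.97062222,  0.27792927],
       [ 0.        ,  0.        ,  0.        ,  1.        ]])}
```

View pics/w1.png

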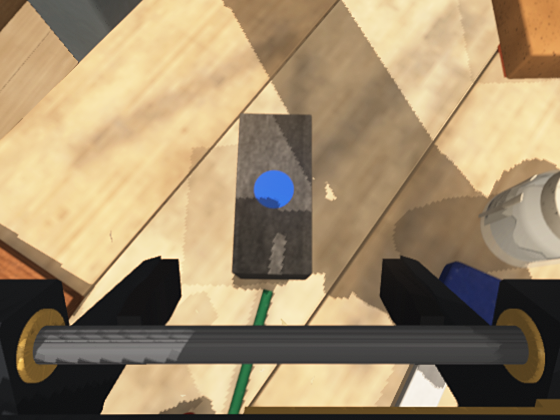

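The wrist view shows the blue dot at (274,188). The block's top corners are at (241,114), (311,115), (309,275) and (235,273), and the plain end is nearest the gripper.

```bash
python3 - <<'E'
from goals import *
c=[ray('wrist',*p,.05) for p in [(241,114),(311,115),(309,275),(235,273)]]
b=ray('wrist',274,188,.05); ya=(c[0]+c[1]-c[2]-c[3])/2; yaw=np.arctan2(ya[1],ya[0])
print(b,np.mean(c,0),np.linalg.norm(ya),np.linalg.norm(c[0]-c[1]),np.degrees(yaw))
C=np.array([*((b+np.mean(c,0))/2)[:2],.025]); Rb=blockR(yaw);Rt=toolR(Rb,-60)
P=tcp(C+Rb.apply([0,-.018,.003]),Rt); print(C,P)
cur=rows(P-Rt.apply([0,0,.08]),Rt); rows(P,Rt,cur=cur)
E
```

```text
[ 0.55494226 -0.32617762  0.05      ] [ 0.55562524 -0.32728376  0.05      ] 0.10879070231572265 0.04825355612376269 117.11962039641952
[ 0.55528375 -0.32673069  0.025     ] [ 0.55915847 -0.33429617  0.01154552]
2 x [-0.29 -0.2   1.81] [-0.2  -0.06  0.54] | tot [-0.59 -0.39  3.63] [-0.4 -0.1  1.1]
3 x [ 0.   -0.    2.67] [0. 0. 0.] | tot [ 0. -0.  8.] [0. 0. 0.]
```

Call:
servo_tool --pt "-0.29 -0.2 1.81 -0.2 -0.1 0.54 0" --pt "-0.29 -0.2 1.81 -0.2 -0.1 0.54 0" --pt "0 0 2.67 0 0 0 0" --pt "0 0 2.67 0 0 0 0" --pt "0 0 1.67 0 0 0 0" --pt "0 0 1.0 0 0 0 0" --pt "0 0 0 0 0 0 0" --pt "0 0 0 0 0 0 0.5" --pt "0 0 0 0 0 0 1" --pt "0 0 0 0 0 0 1" --pt "0 0 0 0 0 0 1" --pt "0 0 0 0 0 0 1" --force 50

```text
time_s: 2.65
position: [0.5582, -0.3408, 0.0127]
ee_rot: [-0.218, 0.508, 0.823, 0.133]
wrist_force: [1.4, -0.7, -0.1]
grip_width: 0.0569
finger_force: 0.3
```

Call:
servo_tool --pt "0 0 0 0 0 0 1" --pt "0 0 0 0 0 0 1" --pt "0 0 0 0 0 0 1" --pt "0 0 0 0 0 0 1"

```text
time_s: 2.98
position: [0.5582, -0.3405, 0.0126]
ee_rot: [-0.218, 0.508, 0.823, 0.134]
wrist_force: [1.5, -0.2, 4.0]
grip_width: 0.0495
finger_force: 49.9
```

```bash
cat >> h.py <<'E'
import pickle
H=np.array([.474,.022,.06])
def save(C,Rb):
    s=read_state(); Rt=q2R(s['ee_rot']); o=(Rt.inv().apply(C-s['position']),Rt.inv()*Rb); pickle.dump((o[0],o[1].as_quat()),open('held.pkl','wb')); return o
def load():
    a,b=pickle.load(open('held.pkl','rb')); return a,R.from_quat(b)
def goal(C,Rb):
    o,Ro=load(); Rt=Rb*Ro.inv(); return np.array(C)-Rt.apply(o),Rt
E
python3 - <<'E'
from h import *
s=read_state(); Rt=q2R(s['ee_rot']); M=Rt.as_matrix(); C=np.array([.5553,-.3267,.025])
xa=M[:,1]; yaw=np.arctan2(xa[1],xa[0])+np.pi/2; Rb=blockR(yaw)
C=C+Rb.apply([1,0,0])*((s['position']-C)@Rb.apply([1,0,0]))
print(np.degrees(yaw),M.round(3),Rb.inv().apply(s['position']-C)); save(C,Rb)
c=rows(*goal(C+[0,0,.13],Rb))
G=blockR(np.pi/2)
c=rows(*goal(H+[0,0,.025+.04],G),cur=c)
c=rows(*goal(H+[0,0,.025+.002],G),cur=c,N=4)
c=rows(*goal(H+[0,0,.025-.0075],G),cur=c,N=5)
print(c[0])
E
```

```text
116.67035637084683 [[-0.39   0.894 -0.223]
 [ 0.777  0.449  0.441]
 [ 0.494 -0.001 -0.869]] [ 2.15887277e-17 -1.36000235e-02 -1.24014175e-02]
4 x [ 1.61 -0.   -2.83] [-0.  0.  0.] | tot [  6.42  -0.02 -11.3 ] [-0.  0.  0.]
11 x [2.73 0.06 1.86] [-1.2   0.    2.11] | tot [28.91  8.14 19.87] [-13.2   0.   23.2]
4 x [-0.47  0.    0.83] [0. 0. 0.] | tot [-1.88  0.01  3.3 ] [0. 0. 0.]
5 x [-0.09  0.    0.17] [0. 0. 0.] | tot [-0.47  0.    0.83] [0. 0. 0.]
[0.474      0.00839998 0.06509858]
```

Call:
servo_tool --pt "0.8 0 -1.42 0 0 0 1" --pt "1.6 0 -2.83 0 0 0 1" --pt "1.6 0 -2.83 0 0 0 1" --pt "1.6 0 -2.83 0 0 0 1" --pt "0.8 0 -1.42 0 0 0 1" --pt "0 0 0 0 0 0 1" --pt "2.73 0.06 1.86 -1.2 0 2.11 1" --pt "2.73 0.06 1.86 -1.2 0 2.11 1" --pt "2.73 0.06 1.86 -1.2 0 2.11 1" --pt "2.73 0.06 1.86 -1.2 0 2.11 1" --pt "2.73 0.06 1.86 -1.2 0 2.11 1" --pt "2.73 0.06 1.86 -1.2 0 2.11 1"

```text
time_s: 3.98
position: [0.4896, -0.1537, 0.1245]
ee_rot: [-0.201, 0.609, 0.751, 0.159]
wrist_force: [0.9, 0.6, -2.0]
grip_width: 0.0499
finger_force: 49.9
```

Call:
servo_tool --pt "2.73 0.06 1.86 -1.2 0 2.11 1" --pt "2.73 0.06 1.86 -1.2 0 2.11 1" --pt "2.73 0.06 1.86 -1.2 0 2.11 1" --pt "2.73 0.06 1.86 -1.2 0 2.11 1" --pt "2.73 0.06 1.86 -1.2 0 2.11 1" --pt "0 0 0 0 0 0 1" --pt "0 0 0 0 0 0 1"

```text
time_s: 4.57
position: [0.4719, 0.0103, 0.1118]
ee_rot: [-0.183, 0.683, 0.684, 0.179]
wrist_force: [-0.2, -0.7, -1.3]
grip_width: 0.0495
finger_force: 49.9
```

```bash
python3 - <<'E'
from h import *
s=read_state(); print(s['time_s'],s['joints'].round(2),s['position'],s['wrist_force'],s['grip_width'])
G=blockR(np.pi/2)
c=rows(*goal(H+[0,0,.025+.005],G))
c=rows(*goal(H+[0,0,.025-.0075],G),cur=c,N=6)
shot('wrist','w2.png')
for n,p in dict(head=H).items():
    P=camera_params('wrist'); T=np.linalg.inv(P['world_from_camera']); q=T[:3,:3]@p+T[:3,3]; print(P['cx']-P['fx']*q[0]/q[2],P['cy']+P['fy']*q[1]/q[2])
E
```

```text
4.5667 [ 0.71  0.64 -0.62  2.02 -0.24  0.7   0.37] [0.47191535 0.0103169  0.11183825] [-0.18156906 -0.73074483 -1.34220794] 0.049501868905223165
1 x [-1.86  0.23  2.88] [-0.31 -0.03  0.09] | tot [-1.86  0.23  2.88] [-0.3 -0.   0.1]
6 x [-0.1   0.    0.18] [0. 0. 0.] | tot [-0.62  0.    1.09] [0. 0. 0.]
280.9592278969246 260.1106004485857
```

View pics/w2.png

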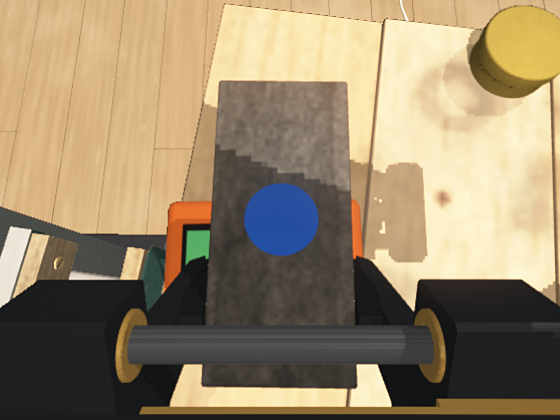

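The block is held straight over the meter with the blue dot at (281,219). I'll lower it and press gently.

Call:
servo_tool --pt "-0.6 0.1 1.0 -0.1 0 0 1" --pt "-0.6 0.1 1.0 -0.1 0 0 1" --pt "-0.66 0 0.88 -0.1 0 0 1" --pt "0 0 0 0 0 0 1" --pt "-0.1 0 0.18 0 0 0 1" --pt "-0.1 0 0.18 0 0 0 1" --pt "-0.1 0 0.18 0 0 0 1" --pt "-0.1 0 0.18 0 0 0 1" --pt "0 0 0 0 0 0 1"

```text
time_s: 5.37
position: [0.4762, 0.0065, 0.0703]
ee_rot: [-0.179, 0.684, 0.683, 0.182]
wrist_force: [0.2, -0.2, 1.1]
grip_width: 0.0495
finger_force: 49.8
```

```bash
python3 - <<'E'
from h import *
print('blue seen before:',read_state()['wrist_force'])
G=blockR(np.pi/2); c=rows(*goal(H+[0,0,.025-.0075],G),N=3)
shot('wrist','w3.png'); im=cv2.imread('pics/w3.png'); hsv=cv2.cvtColor(im,cv2.COLOR_BGR2HSV)
m=cv2.inRange(hsv,(105,140,60),(125,255,255)); m[330:]=0; n,l,st,ce=cv2.connectedComponentsWithStats(m); i=1+st[1:,4].argmax(); print(ce[i],st[i])
s=read_state();o,Ro=load(); Cb=s['position']+q2R(s['ee_rot']).apply(o); print('C',Cb,'blue ray',ray('wrist',*ce[i],Cb[2]+.025))
E
```

```text
blue seen before: [ 0.19536109 -0.24197495  1.07511059]
3 x [-0.03 -0.08  0.18] [ 0.09  0.01 -0.01] | tot [-0.09 -0.23  0.54] [ 0.3  0.  -0. ]
[280.81068193 219.10491178] [ 244  183   74   73 4194]
C [0.4762049  0.02008854 0.08277512] blue ray [0.47716967 0.02498772 0.10777512]
```

Call:
servo_tool --pt "0 -0.1 0.18 0 0 0 1" --pt "-0.05 -0.1 0.18 0 0 0 1" --pt "-0.1 0 0.18 0 0 0 1" --pt "-0.03 0 0.05 0 0 0 1" --pt "0 0 0 0 0 0 1" --pt "0 0 0 0 0 0 1"

```text
time_s: 5.92
position: [0.4749, 0.0078, 0.0645]
ee_rot: [-0.179, 0.685, 0.683, 0.182]
wrist_force: [3.4, -2.1, 4.3]
grip_width: 0.0495
finger_force: 49.9
```

Call:
servo_tool --pt "-0.02 0 0.04 0 0 0 1" --pt "0 0 0 0 0 0 1" --pt "0 0 0 0 0 0 1" --pt "0 0 0 0 0 0 1" --pt "0 0 0 0 0 0 1" --pt "0 0 0 0 0 0 1"

```text
time_s: 6.42
position: [0.4749, 0.0078, 0.0644]
ee_rot: [-0.179, 0.685, 0.683, 0.182]
wrist_force: [0.9, -2.0, 8.7]
grip_width: 0.0496
finger_force: 49.9
```

```bash
python3 - <<'E'
from h import *
s=read_state(); print(s['wrist_force'],s['ft_torque'],s['position'])
G=blockR(np.pi/2); Y=R.from_rotvec([-np.pi/2,0,0])*G
c=rows(*goal(H+[0,0,.025+.08],G))
c=rows(*goal(H+[0,0,.055+.05],Y),cur=c)
c=rows(*goal(H+[0,0,.055+.005],Y),cur=c)
c=rows(*goal(H+[0,0,.055-.0078],Y),cur=c,N=6)
E
```

```text
[ 0.86759328 -2.0384976   8.73328612] [ 0.05171477 -0.30023192 -0.15548959] [0.47494804 0.0078309  0.06437716]
3 x [ 1.47 -0.03 -2.55] [ 0.11  0.01 -0.01] | tot [ 4.41 -0.07 -7.64] [ 0.3  0.  -0. ]
14 x [-0.03 -0.   -0.2 ] [-0.   -6.43  0.01] | tot [ 1.39 -0.   -2.2 ] [ -0.1 -90.    0.1]
2 x [1.96 0.   1.11] [0. 0. 0.] | tot [3.91 0.   2.22] [0. 0. 0.]
6 x [0.19 0.   0.11] [0. 0. 0.] | tot [1.11 0.   0.63] [0. 0. 0.]
```

Contact force was 10 N against the stop for 0.5 s, so the green reading is done. Next I lift and turn for yellow.

Call:
servo_tool --pt "0.7 0 -1.2 0 0 0 1" --pt "1.47 0 -2.55 0 0 0 1" --pt "1.47 0 -2.55 0 0 0 1" --pt "0.77 0 -1.34 0 0 0 1" --pt "0 0 -0.2 0 -6.43 0 1" --pt "0 0 -0.2 0 -6.43 0 1" --pt "0 0 -0.2 0 -6.43 0 1" --pt "0 0 -0.2 0 -6.43 0 1" --pt "0 0 -0.2 0 -6.43 0 1" --pt "0 0 -0.2 0 -6.43 0 1" --pt "0 0 -0.2 0 -6.43 0 1" --pt "0 0 -0.2 0 -6.43 0 1"

```text
time_s: 7.42
position: [0.4736, 0.0067, 0.168]
ee_rot: [0.138, 0.695, 0.693, -0.135]
wrist_force: [-0.4, 0.2, -2.2]
grip_width: 0.0498
finger_force: 49.8
```

Call:
servo_tool --pt "0 0 -0.2 0 -6.43 0 1" --pt "0 0 -0.2 0 -6.43 0 1" --pt "0 0 -0.2 0 -6.43 0 1" --pt "0 0 -0.2 0 -6.43 0 1" --pt "0 0 -0.2 0 -6.43 0 1" --pt "0 0 -0.2 0 -6.43 0 1" --pt "0 0 0 0 0 0 1" --pt "0 0 0 0 0 0 1"

```text
time_s: 8.08
position: [0.473, 0.0144, 0.175]
ee_rot: [0.355, 0.611, 0.611, -0.356]
wrist_force: [0.2, -0.5, -1.2]
grip_width: 0.0499
finger_force: 49.8
```

```bash
python3 - <<'E'
from h import *
s=read_state(); print(s['time_s'],s['joints'].round(2),s['wrist_force'],s['ft_torque'],s['position'],s['grip_width'])
G=blockR(np.pi/2); Y=R.from_rotvec([-np.pi/2,0,0])*G
c=rows(*goal(H+[0,0,.055+.05],Y))
c=rows(*goal(H+[0,0,.055+.005],Y),cur=c)
c=rows(*goal(H+[0,0,.055-.0078],Y),cur=c,N=6)
shot('scene','s4.png'); im=cv2.imread('pics/s4.png')[130:330,180:400]; cv2.imwrite('pics/s4c.png',cv2.resize(im,None,fx=2.8,fy=2.8,interpolation=cv2.INTER_CUBIC))
E
```

```text
8.0833 [-0.57  0.73 -0.1   1.89  0.82  1.45 -1.19] [ 0.1516838  -0.53300185 -1.23149281] [ 0.92789435 -0.08329863 -0.02158267] [0.47296998 0.01439913 0.17504867] 0.04992365381210115
1 x [-0.55  0.1   0.24] [-0.01  0.01  0.12] | tot [-0.55  0.1   0.24] [-0.   0.   0.1]
2 x [1.96 0.   1.11] [0. 0. 0.] | tot [3.91 0.   2.22] [0. 0. 0.]
6 x [0.19 0.   0.11] [0. 0. 0.] | tot [1.11 0.   0.63] [0. 0. 0.]
```

View pics/s4c.png

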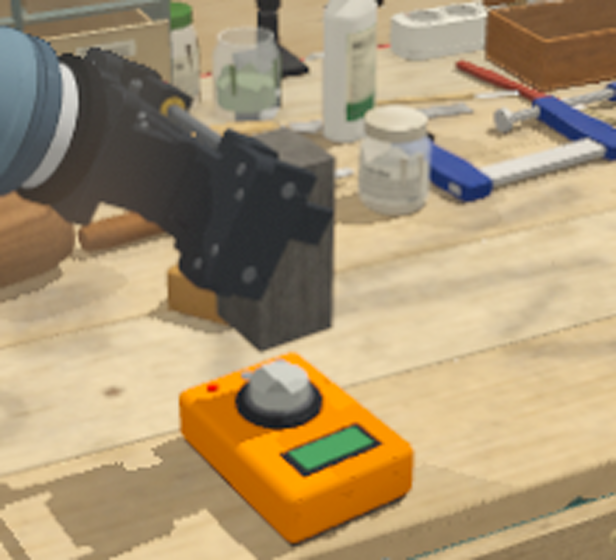

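The crop shows the block upright over the head, yellow end down at about (290,335). I'll lower and press.

Call:
servo_tool --pt "1.0 0.1 0.8 0 0 0 1" --pt "1.4 0 0.9 0 0 0.1 1" --pt "0.96 0 0.76 0 0 0 1" --pt "0 0 0 0 0 0 1" --pt "0.19 0 0.11 0 0 0 1" --pt "0.19 0 0.11 0 0 0 1" --pt "0.19 0 0.11 0 0 0 1" --pt "0.19 0 0.11 0 0 0 1" --pt "0 0 0 0 0 0 1" --pt "0 0 0 0 0 0 1"

```text
time_s: 8.97
position: [0.4751, 0.0086, 0.127]
ee_rot: [0.357, 0.613, 0.609, -0.356]
wrist_force: [-0.9, -3.1, 3.0]
grip_width: 0.0493
finger_force: 49.8
```

```bash
python3 - <<'E'
from h import *
s=read_state(); print(s['wrist_force'],s['position'])
o,Ro=load(); Rt=q2R(s['ee_rot']); B=Rt*Ro; print('yellow',s['position']+Rt.apply(o)+B.apply([0,.055,0]),B.as_matrix().round(3)[:,1])
Y=R.from_rotvec([-np.pi/2,0,0])*blockR(np.pi/2)
c=rows(*goal(H+[0,0,.055-.0082],Y),N=3)
E
```

```text
[-0.91546041 -3.14583245  3.03676852] [0.47505703 0.00857599 0.12702668]
yellow [0.47535427 0.02084035 0.05840266] [ 0.004 -0.002 -1.   ]
3 x [ 0.21 -0.04  0.08] [-0.01  0.04 -0.09] | tot [ 0.63 -0.11  0.24] [-0.   0.1 -0.3]
```

Call:
servo_tool --pt "0.09 0 0.05 0 0 0 1" --pt "0.09 0 0.05 0 0 0 1" --pt "0.04 0 0.02 0 0 0 1" --pt "0 0 0 0 0 0 1" --pt "0 0 0 0 0 0 1"

```text
time_s: 9.38
position: [0.4751, 0.0086, 0.1254]
ee_rot: [0.357, 0.613, 0.609, -0.356]
wrist_force: [-1.6, -0.5, 10.8]
grip_width: 0.0497
finger_force: 49.8
```

Call:
servo_tool --pt "0 0 0 0 0 0 1" --pt "0 0 0 0 0 0 1" --pt "0 0 0 0 0 0 1" --pt "0 0 0 0 0 0 1" --pt "0 0 0 0 0 0 1"

```text
time_s: 9.8
position: [0.4751, 0.0086, 0.1254]
ee_rot: [0.357, 0.613, 0.609, -0.356]
wrist_force: [-1.8, 0.3, 12.0]
grip_width: 0.0495
finger_force: 49.8
```

```bash
python3 - <<'E'
from h import *
s=read_state(); print(s['wrist_force'],s['position'])
Rt=q2R(s['ee_rot']); o,Ro=load(); o=o+Ro.apply([0,.0048,0]); pickle.dump((o,Ro.as_quat()),open('held.pkl','wb'))
print('yellow',s['position']+Rt.apply(o)+(Rt*Ro).apply([0,.055,0]))
Y=R.from_rotvec([-np.pi/2,0,0])*blockR(np.pi/2)
c=rows(*goal([.475,.022,.06+.055+.025],Y))
S=np.array([.475,-.20,.055])
c=rows(*goal(S+[0,0,.06],Y),cur=c)
c=rows(*goal(S+[0,0,.004],Y),cur=c)
E
```

```text
[-1.82059887  0.34403726 11.96857373] [0.47509291 0.0086461  0.12542519]
yellow [0.47543421 0.02078704 0.05198243]
1 x [-2.83  0.   -1.7 ] [-0.02  0.2  -0.29] | tot [-2.83  0.   -1.7 ] [-0.   0.2 -0.3]
7 x [-1.26  0.    2.93] [0. 0. 0.] | tot [-8.8   0.03 20.54] [0. 0. 0.]
2 x [2.43 0.   1.38] [0. 0. 0.] | tot [4.87 0.   2.77] [0. 0. 0.]
```

Call:
servo_tool --pt "-0.5 0 -0.3 0 0 0 1" --pt "-1.2 0 -0.7 0 0 0 1" --pt "-1.13 0 -0.7 0 0.2 -0.3 1" --pt "-1.26 0 2.93 0 0 0 1" --pt "-1.26 0 2.93 0 0 0 1" --pt "-1.26 0 2.93 0 0 0 1" --pt "-1.26 0 2.93 0 0 0 1" --pt "-1.26 0 2.93 0 0 0 1" --pt "-1.26 0 2.93 0 0 0 1" --pt "-1.26 0 2.93 0 0 0 1" --pt "0 0 0 0 0 0 1" --pt "0 0 0 0 0 0 1"

```text
time_s: 10.8
position: [0.474, -0.2129, 0.1312]
ee_rot: [0.353, 0.613, 0.611, -0.355]
wrist_force: [-0.2, 0.5, -1.9]
grip_width: 0.0497
finger_force: 49.9
```

```bash
python3 - <<'E'
from h import *
s=read_state(); print(s['wrist_force'],s['position'],s['joints'].round(2))
Y=R.from_rotvec([-np.pi/2,0,0])*blockR(np.pi/2)
S=np.array([.475,-.20,.055])
c=rows(*goal(S+[0,0,.004],Y))
E
```

```text
[-0.18839379  0.50091972 -1.8878925 ] [ 0.47395096 -0.21288515  0.13116984] [-0.3   0.75  0.07  2.09  1.15  1.11 -1.22]
2 x [2.35 0.05 1.31] [-0.07 -0.12 -0.  ] | tot [4.69 0.11 2.63] [-0.1 -0.2 -0. ]
```

Call:
servo_tool --pt "1.2 0.05 0.7 -0.1 -0.1 0 1" --pt "2.0 0.05 1.1 0 -0.1 0 1" --pt "1.49 0 0.83 0 0 0 1" --pt "0 0 0 0 0 0 1" --pt "0.09 0 0.05 0 0 0 1" --pt "0.09 0 0.05 0 0 0 1" --pt "0.09 0 0.05 0 0 0 1" --pt "0 0 0 0 0 0 1" --pt "0 0 0 0 0 0 1"

```text
time_s: 11.55
position: [0.4758, -0.2115, 0.0753]
ee_rot: [0.356, 0.611, 0.611, -0.355]
wrist_force: [-0.6, -0.3, -1.3]
grip_width: 0.0497
finger_force: 49.9
```

Call:
servo_tool --pt "0.09 0 0.05 0 0 0 1" --pt "0.09 0 0.05 0 0 0 1" --pt "0 0 0 0 0 0 1" --pt "0 0 0 0 0 0 1"

```text
time_s: 11.88
position: [0.4758, -0.2116, 0.0736]
ee_rot: [0.357, 0.611, 0.611, -0.356]
wrist_force: [-1.0, 2.6, 5.5]
grip_width: 0.05
finger_force: 49.8
```

Call:
servo_tool --pt "0 0 0 0 0 0 0.8" --pt "0 0 0 0 0 0 0.5" --pt "0 0 0 0 0 0 0" --pt "0 0 0 0 0 0 0" --pt "0 0 0 0 0 0 0" --pt "0 0 0 0 0 0 0" --pt "0 0 0 0 0 0 0" --pt "0 0 0 0 0 0 0"

```text
time_s: 12.55
position: [0.4755, -0.2116, 0.0727]
ee_rot: [0.356, 0.611, 0.611, -0.356]
wrist_force: [-0.0, -0.3, -0.1]
grip_width: 0.0869
finger_force: 0.0
```

```bash
python3 - <<'E'
from h import *
s=read_state(); print(s['wrist_force'],s['position'],s['grip_width'],s['time_s'])
o,Ro=load(); Rt=q2R(s['ee_rot']); S=s['position']+Rt.apply(o); B=Rt*Ro; print(S,B.as_matrix().round(3))
S[2]=.055; Y=R.from_rotvec([-np.pi/2,0,0])*blockR(np.pi/2); pickle.dump(S,open('S.pkl','wb'))
c=rows(s['position']-Rt.apply([0,0,.12]),Rt)
R2=toolR(Y,50); P=tcp(S+Y.apply([0,-.022,-.003]),R2); print(R2.as_matrix().round(2),P)
c=rows(P-R2.apply([0,0,.12]),R2,cur=c); c=rows(P,R2,cur=c)
E
```

```text
[-0.03495329 -0.3409976  -0.05090636] [ 0.47550299 -0.21161412  0.07272297] 0.0868795408140596 12.55
[ 0.47547647 -0.19922649  0.05431368] [[ 1.    -0.    -0.002]
 [ 0.002 -0.001  1.   ]
 [-0.    -1.    -0.001]]
4 x [ 0. -0. -3.] [0. 0. 0.] | tot [  0.  -0. -12.] [0. 0. 0.]
[[ 0.    1.    0.  ]
 [ 0.64  0.    0.77]
 [ 0.77  0.   -0.64]] [ 0.47547647 -0.18767164  0.06478704]
17 x [-1.19 -0.    0.11] [-0.   6.5  0. ] | tot [-9.37e+00 -1.00e-02  1.45e+01] [ -0.  110.4   0. ]
4 x [0. 0. 3.] [0. 0. 0.] | tot [ 0.  0. 12.] [0. 0. 0.]
```

Call:
servo_tool --pt "0 0 -1.5 0 0 0 0" --pt "0 0 -3 0 0 0 0" --pt "0 0 -3 0 0 0 0" --pt "0 0 -3 0 0 0 0" --pt "0 0 -1.5 0 0 0 0" --pt "0 0 0 0 0 0 0" --pt "-1.19 0 0.11 0 6.5 0 0" --pt "-1.19 0 0.11 0 6.5 0 0" --pt "-1.19 0 0.11 0 6.5 0 0" --pt "-1.19 0 0.11 0 6.5 0 0" --pt "-1.19 0 0.11 0 6.5 0 0" --pt "-1.19 0 0.11 0 6.5 0 0"

```text
time_s: 13.55
position: [0.4752, -0.1638, 0.1768]
ee_rot: [0.132, 0.695, 0.695, -0.13]
wrist_force: [-0.0, -0.4, -1.8]
grip_width: 0.0878
finger_force: 0.0
```

Call:
servo_tool --pt "-1.19 0 0.11 0 6.5 0 0" --pt "-1.19 0 0.11 0 6.5 0 0" --pt "-1.19 0 0.11 0 6.5 0 0" --pt "-1.19 0 0.11 0 6.5 0 0" --pt "-1.19 0 0.11 0 6.5 0 0" --pt "-1.19 0 0.11 0 6.5 0 0" --pt "-1.19 0 0.11 0 6.5 0 0" --pt "-1.19 0 0.11 0 6.5 0 0" --pt "-1.19 0 0.11 0 6.5 0 0" --pt "-1.19 0 0.11 0 6.5 0 0" --pt "-1.19 0 0.11 0 6.5 0 0" --pt "0 0 0 0 0 0 0"

```text
time_s: 14.55
position: [0.4682, -0.2828, 0.1326]
ee_rot: [-0.298, 0.649, 0.637, 0.29]
wrist_force: [-2.6, -0.6, -3.0]
grip_width: 0.0881
finger_force: 0.0
```

```bash
python3 - <<'E'
from h import *
s=read_state(); print(s['wrist_force'],s['position'],s['joints'].round(2),s['time_s'])
S=pickle.load(open('S.pkl','rb')); Y=R.from_rotvec([-np.pi/2,0,0])*blockR(np.pi/2)
R2=toolR(Y,50); P=tcp(S+Y.apply([0,-.022,-.003]),R2)
c=rows(P-R2.apply([0,0,.12]),R2); c=rows(P-R2.apply([0,0,.01]),R2,cur=c)
shot('wrist','w5.png')
E
```

```text
[-2.61870221 -0.62723529 -2.99469955] [ 0.46816937 -0.28278106  0.13263986] [ 1.03  0.93 -0.4   1.45 -0.31  1.41  0.81] 14.55
1 x [ 0.93  0.71 -0.37] [-0.21  0.88 -1.18] | tot [ 0.93  0.71 -0.37] [-0.2  0.9 -1.2]
4 x [0.   0.   2.75] [0. 0. 0.] | tot [ 0.  0. 11.] [0. 0. 0.]
```

View pics/w5.png

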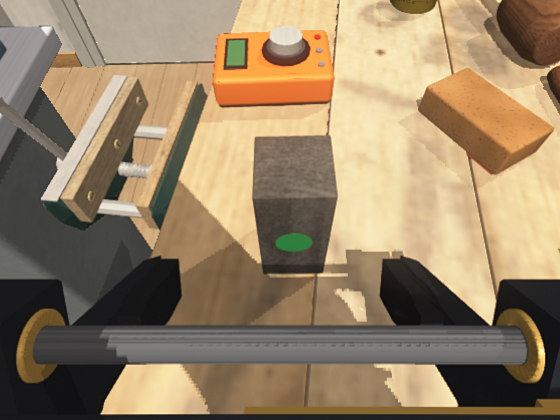

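The block stands on its yellow end with the green side facing the tool (dot at (293,242)), roughly centred between the fingers. I'll go in and grip.

Call:
servo_tool --pt "0.5 0.4 -0.2 -0.1 0.5 -0.6 0" --pt "0.43 0.31 -0.17 -0.1 0.4 -0.6 0" --pt "0 0 2.0 0 0 0 0" --pt "0 0 2.75 0 0 0 0" --pt "0 0 2.75 0 0 0 0" --pt "0 0 2.5 0 0 0 0" --pt "0 0 0 0 0 0 0" --pt "0 0 0 0 0 0 0"

```text
time_s: 15.27
position: [0.4828, -0.1972, 0.0897]
ee_rot: [-0.292, 0.635, 0.65, 0.298]
wrist_force: [0.3, -0.9, 0.1]
grip_width: 0.0878
finger_force: 0.0
```

```bash
python3 - <<'E'
from h import *
s=read_state(); print(s['wrist_force'],s['position'],s['time_s'])
S=pickle.load(open('S.pkl','rb')); Y=R.from_rotvec([-np.pi/2,0,0])*blockR(np.pi/2)
R2=toolR(Y,50); P=tcp(S+Y.apply([0,-.022,-.003]),R2)
c=rows(P,R2)
E
```

```text
[ 0.28033661 -0.91374598  0.09189846] [ 0.48281634 -0.19723784  0.08968624] 15.2667
1 x [-1.25 -0.76  2.35] [-0.04  0.65  1.27] | tot [-1.25 -0.76  2.35] [-0.   0.7  1.3]
```

Call:
servo_tool --pt "-0.4 -0.38 0 0 0.3 0.6 0" --pt "-0.4 -0.38 0.6 0 0.4 0.7 0" --pt "-0.3 0 0.85 0 0 0 0" --pt "-0.15 0 0.9 0 0 0 0" --pt "0 0 0 0 0 0 0" --pt "0 0 0 0 0 0 0" --pt "0 0 0 0 0 0 0"

```text
time_s: 15.85
position: [0.4746, -0.1889, 0.0627]
ee_rot: [-0.3, 0.642, 0.639, 0.299]
wrist_force: [-0.2, -0.5, -0.3]
grip_width: 0.0883
finger_force: 0.0
```

```bash
python3 - <<'E'
from h import *
s=read_state(); print(s['wrist_force'],s['position'],s['time_s'])
S=pickle.load(open('S.pkl','rb')); Y=R.from_rotvec([-np.pi/2,0,0])*blockR(np.pi/2)
R2=toolR(Y,50); P=tcp(S+Y.apply([0,-.022,-.003]),R2)
c=rows(P,R2)
E
```

```text
[-0.176811   -0.52915252 -0.29623412] [ 0.47463975 -0.18889323  0.06273135] 15.85
1 x [ 0.24  0.08 -0.04] [ 0.06 -0.16 -0.26] | tot [ 0.24  0.08 -0.04] [ 0.1 -0.2 -0.3]
```

Well placed, so I close now.

Call:
servo_tool --pt "0.1 0 0 0 0 0 0.3" --pt "0 0 0 0 0 0 0.6" --pt "0 0 0 0 0 0 1" --pt "0 0 0 0 0 0 1" --pt "0 0 0 0 0 0 1" --pt "0 0 0 0 0 0 1" --pt "0 0 0 0 0 0 1" --pt "0 0 0 0 0 0 1" --pt "0 0 0 0 0 0 1" --force 50

```text
time_s: 16.6
position: [0.4746, -0.1885, 0.0635]
ee_rot: [-0.3, 0.642, 0.639, 0.299]
wrist_force: [0.7, -0.3, 0.8]
grip_width: 0.0496
finger_force: 49.8
```

```bash
python3 - <<'E'
from h import *
s=read_state(); print(s['wrist_force'],s['position'],s['time_s'],s['grip_width'],s['finger_force'])
S=pickle.load(open('S.pkl','rb')); Rt=q2R(s['ee_rot']); xa=Rt.as_matrix()[:,1]; print(xa)
yaw=np.arctan2(xa[1],xa[0]); Y=R.from_euler('z',yaw)*R.from_rotvec([-np.pi/2,0,0])
S[0]+=(s['position']-S)@Y.apply([1,0,0]); save(S,Y); print(S)
Y=R.from_rotvec([-np.pi/2,0,0]); U=R.from_rotvec([-np.pi,0,0])
c=rows(*goal(S+[0,0,.13],Y)); 
c=rows(*goal(H+[0,0,.025+.07],U),cur=c)
c=rows(*goal(H+[0,0,.025+.006],U),cur=c)
E
```

```text
[ 0.74836556 -0.30255102  0.81173704] [ 0.47460328 -0.18846308  0.06347236] 16.6 0.04964900320931873 49.81115747010335
[ 0.99998736 -0.00413788 -0.00285696]
[ 0.47455875 -0.19922649  0.055     ]
4 x [ 2.49 -0.01 -2.08] [ 0.05 -0.   -0.04] | tot [ 9.98 -0.04 -8.33] [ 0.2 -0.  -0.2]
14 x [ 1.66 -0.01  0.64] [-0.01 -6.43  0.01] | tot [10.26 -0.04 19.96] [ -0.2 -90.    0.2]
2 x [2.05 0.   2.46] [0. 0. 0.] | tot [4.1  0.   4.91] [0. 0. 0.]
```

Call:
servo_tool --pt "1.3 0 -1.0 0 0 0 1" --pt "2.5 0 -2.08 0 0 0 1" --pt "2.5 0 -2.08 0 0 0 1" --pt "2.5 0 -2.08 0 0 0 1" --pt "1.2 0 -1.08 0 0 0 1" --pt "1.66 0 0.64 0 -6.43 0 1" --pt "1.66 0 0.64 0 -6.43 0 1" --pt "1.66 0 0.64 0 -6.43 0 1" --pt "1.66 0 0.64 0 -6.43 0 1" --pt "1.66 0 0.64 0 -6.43 0 1" --pt "1.66 0 0.64 0 -6.43 0 1" --pt "1.66 0 0.64 0 -6.43 0 1"

```text
time_s: 17.6
position: [0.4758, -0.0681, 0.215]
ee_rot: [-0.029, 0.708, 0.705, 0.03]
wrist_force: [-0.4, 0.4, -1.7]
grip_width: 0.0497
finger_force: 49.8
```

Call:
servo_tool --pt "1.66 0 0.64 0 -6.43 0 1" --pt "1.66 0 0.64 0 -6.43 0 1" --pt "1.66 0 0.64 0 -6.43 0 1" --pt "1.66 0 0.64 0 -6.43 0 1" --pt "1.66 0 0.64 0 -6.43 0 1" --pt "1.66 0 0.64 0 -6.43 0 1" --pt "1.66 0 0.64 0 -6.43 0 1" --pt "0 0 0 0 0 0 1" --pt "0 0 0 0 0 0 1" --pt "0 0 0 0 0 0 1" --pt "0 0 0 0 0 0 1"

```text
time_s: 18.52
position: [0.4754, 0.027, 0.1473]
ee_rot: [0.231, 0.669, 0.665, -0.236]
wrist_force: [-0.1, -0.1, -1.4]
grip_width: 0.0493
finger_force: 49.8
```

```bash
python3 - <<'E'
from h import *
s=read_state(); print(s['wrist_force'],s['position'],s['time_s'],s['grip_width'],s['joints'].round(2))
U=R.from_rotvec([-np.pi,0,0])
c=rows(*goal(H+[0,0,.025+.006],U))
c=rows(*goal(H+[0,0,.025-.004],U),cur=c,N=5)
shot('scene','s6.png'); im=cv2.imread('pics/s6.png')[130:330,180:400]; cv2.imwrite('pics/s6c.png',cv2.resize(im,None,fx=2.8,fy=2.8,interpolation=cv2.INTER_CUBIC))
E
```

```text
[-0.10554573 -0.05411379 -1.38781254] [0.47535986 0.02703295 0.14733008] 18.5167 0.04927975673470993 [-0.35  0.59 -0.24  1.95  0.75  1.18 -1.08]
2 x [ 2.24 -0.06  2.5 ] [-0.18 -0.62 -0.01] | tot [ 4.46 -0.11  5.03] [-0.4 -1.2 -0. ]
5 x [0.13 0.   0.15] [0. 0. 0.] | tot [0.64 0.   0.77] [0. 0. 0.]
```

View pics/s6c.png

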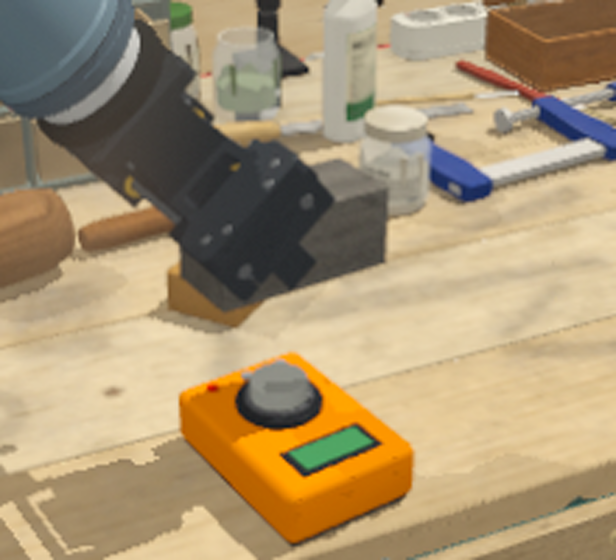

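The block is horizontal over the head with the blue side down and the gripper at its plain end (left). I'll lower it to the head.

Call:
servo_tool --pt "1.0 -0.05 1.1 -0.2 -0.6 0 1" --pt "1.8 -0.05 2.0 -0.2 -0.6 0 1" --pt "1.2 0 1.4 0 0 0 1" --pt "0.46 0 0.53 0 0 0 1" --pt "0 0 0 0 0 0 1" --pt "0.13 0 0.15 0 0 0 1" --pt "0.13 0 0.15 0 0 0 1" --pt "0.13 0 0.15 0 0 0 1" --pt "0.13 0 0.15 0 0 0 1" --pt "0 0 0 0 0 0 1" --pt "0 0 0 0 0 0 1"

```text
time_s: 19.48
position: [0.4745, 0.0314, 0.0719]
ee_rot: [0.241, 0.665, 0.665, -0.241]
wrist_force: [1.3, -0.3, 1.1]
grip_width: 0.0497
finger_force: 49.8
```

```bash
python3 - <<'E'
from h import *
s=read_state(); print(s['wrist_force'],s['ft_torque'],s['position'],s['time_s'])
o,Ro=load(); Rt=q2R(s['ee_rot']); B=Rt*Ro; print('blue',s['position']+Rt.apply(o)+B.apply([0,0,.025]),B.as_matrix().round(3)[:,2])
U=R.from_rotvec([-np.pi,0,0])
c=rows(*goal(H+[0,0,.025-.008],U),N=4)
E
```

```text
[ 1.32846925 -0.27148351  1.11349331] [ 0.30434326 -0.43565514  0.16895655] [0.47447456 0.03140317 0.07185956] 19.4833
blue [0.47451101 0.02293138 0.05762277] [ 0.001  0.    -1.   ]
4 x [ 0.07 -0.01  0.12] [ 0.04 -0.    0.03] | tot [ 0.29 -0.05  0.49] [ 0.1 -0.   0.1]
```

Call:
servo_tool --pt "0.09 0 0.11 0 0 0 1" --pt "0.09 0 0.11 0 0 0 1" --pt "0.09 0 0.11 0 0 0 1" --pt "0.07 0 0.08 0 0 0 1" --pt "0 0 0 0 0 0 1" --pt "0 0 0 0 0 0 1" --pt "0 0 0 0 0 0 1"

```text
time_s: 20.07
position: [0.4744, 0.0315, 0.0665]
ee_rot: [0.241, 0.665, 0.665, -0.241]
wrist_force: [2.3, -0.4, 6.9]
grip_width: 0.0495
finger_force: 49.8
```

Call:
servo_tool --pt "0.01 0 0.02 0 0 0 1" --pt "0 0 0 0 0 0 1" --pt "0 0 0 0 0 0 1" --pt "0 0 0 0 0 0 1" --pt "0 0 0 0 0 0 1" --pt "0 0 0 0 0 0 1"

```text
time_s: 20.57
position: [0.4744, 0.0315, 0.0665]
ee_rot: [0.242, 0.665, 0.665, -0.241]
wrist_force: [2.3, 1.4, 8.7]
grip_width: 0.0497
finger_force: 49.8
```

```bash
python3 - <<'E'
from h import *
s=read_state(); print(s['wrist_force'],s['position'],s['time_s'])
U=R.from_rotvec([-np.pi,0,0])
c=rows(*goal([.4745,.022,.025+.11],U))
c=rows(*goal([.4745,-.22,.025+.06],U),cur=c)
c=rows(*goal([.4745,-.22,.025+.004],U),cur=c)
E
```

```text
[2.30381973 1.41129612 8.73030635] [0.47444112 0.03148212 0.06648072] 20.5667
2 x [-1.89  0.   -2.18] [0.08 0.01 0.06] | tot [-3.78  0.01 -4.37] [0.2 0.  0.1]
7 x [-2.2   0.01  2.76] [0. 0. 0.] | tot [-15.37   0.07  19.35] [0. 0. 0.]
2 x [1.79 0.   2.15] [0. 0. 0.] | tot [3.59 0.   4.3 ] [0. 0. 0.]
```

Call:
servo_tool --pt "-0.6 0 -0.7 0 0 0 1" --pt "-1.6 0 -1.8 0.1 0 0.1 1" --pt "-1.58 0 -1.87 0.1 0 0 1" --pt "-2.2 0 2.76 0 0 0 1" --pt "-2.2 0 2.76 0 0 0 1" --pt "-2.2 0 2.76 0 0 0 1" --pt "-2.2 0 2.76 0 0 0 1" --pt "-2.2 0 2.76 0 0 0 1" --pt "-2.2 0 2.76 0 0 0 1" --pt "-2.2 0 2.76 0 0 0 1" --pt "0 0 0 0 0 0 1" --pt "0 0 0 0 0 0 1"

```text
time_s: 21.57
position: [0.4707, -0.2134, 0.0735]
ee_rot: [0.239, 0.667, 0.663, -0.244]
wrist_force: [-0.2, 1.1, -2.1]
grip_width: 0.0497
finger_force: 49.8
```

Call:
servo_tool --pt "0 0 0 0 0 0 1" --pt "1.2 0 1.4 0 0 0 1" --pt "1.5 0 1.8 0 0 0 1" --pt "0.6 0 0.8 0 0 0 1" --pt "0 0 0 0 0 0 1" --pt "0 0 0 0 0 0 1" --pt "0 0 0 0 0 0 1"

```text
time_s: 22.15
position: [0.4732, -0.2114, 0.0227]
ee_rot: [0.24, 0.665, 0.664, -0.242]
wrist_force: [0.0, -0.3, -0.7]
grip_width: 0.0493
finger_force: 49.8
```

```bash
python3 - <<'E'
from h import *
s=read_state(); print(s['wrist_force'],s['position'],s['time_s'],s['joints'].round(2))
o,Ro=load(); Rt=q2R(s['ee_rot']); B=Rt*Ro; print('blue',s['position']+Rt.apply(o)+B.apply([0,0,.025]),B.as_matrix().round(3))
c=rows(*goal([.4745,-.22,.025],R.from_rotvec([-np.pi,0,0])))
E
```

```text
[ 0.01992804 -0.31559179 -0.66493893] [ 0.47323074 -0.21143178  0.02272972] 22.15 [-0.09  0.78 -0.01  2.1   1.19  0.76 -1.19]
blue [ 0.47320849 -0.21989937  0.0084904 ] [[ 1.     0.    -0.002]
 [ 0.    -1.     0.   ]
 [-0.002 -0.    -1.   ]]
1 x [0.54 0.13 0.66] [-0.07 -0.02  0.07] | tot [0.54 0.13 0.66] [-0.1 -0.   0.1]
```

Call:
servo_tool --pt "0.2 0.1 0.25 0 0 0 1" --pt "0.2 0 0.25 0 0 0 1" --pt "0.09 0 0.11 0 0 0 1" --pt "0.05 0 0.06 0 0 0 1" --pt "0 0 0 0 0 0 1" --pt "0 0 0 0 0 0 1"

```text
time_s: 22.65
position: [0.4742, -0.212, 0.0147]
ee_rot: [0.241, 0.666, 0.664, -0.242]
wrist_force: [-3.1, 5.5, 12.1]
grip_width: 0.0496
finger_force: 49.8
```

Firm contact with the bench, so I release and withdraw along the tool axis.

Call:
servo_tool --pt "-0.03 0 -0.04 0 0 0 1" --pt "0 0 0 0 0 0 0.8" --pt "0 0 0 0 0 0 0.4" --pt "0 0 0 0 0 0 0" --pt "0 0 0 0 0 0 0" --pt "0 0 0 0 0 0 0" --pt "0 0 0 0 0 0 0" --pt "0 0 0 0 0 0 0" --pt "0 0 0 0 0 0 0"

```text
time_s: 23.4
position: [0.4737, -0.2121, 0.0139]
ee_rot: [0.24, 0.666, 0.664, -0.242]
wrist_force: [1.1, -0.4, -0.1]
grip_width: 0.088
finger_force: 0.0
```

Call:
servo_tool --pt "0 0 -1 0 0 0 0" --pt "0 0 -2 0 0 0 0" --pt "0 0 -3 0 0 0 0" --pt "0 0 -3 0 0 0 0" --pt "0 0 -3 0 0 0 0" --pt "0 0 -2 0 0 0 0" --pt "0 0 0 0 0 0 0" --pt "0 0 0 0 0 0 0" --pt "0 0 0 0 0 0 0" --pt "0 0 0 0 0 0 0"

```text
time_s: 24.23
position: [0.4733, -0.1235, 0.1207]
ee_rot: [0.239, 0.666, 0.664, -0.243]
wrist_force: [0.3, -0.6, -0.6]
grip_width: 0.0882
finger_force: 0.0
```

```bash
python3 - <<'E'
from h import *
s=read_state(); print(s['wrist_force'],s['position'],s['time_s'],s['dq'].round(3))
shot('top','t7.png')
E
```

```text
[ 0.29429775 -0.62028603 -0.61942578] [ 0.47330398 -0.12350157  0.120719  ] 24.2333 [ 0.002  0.006 -0.001 -0.    -0.001  0.001  0.003]
```

View pics/t7.png

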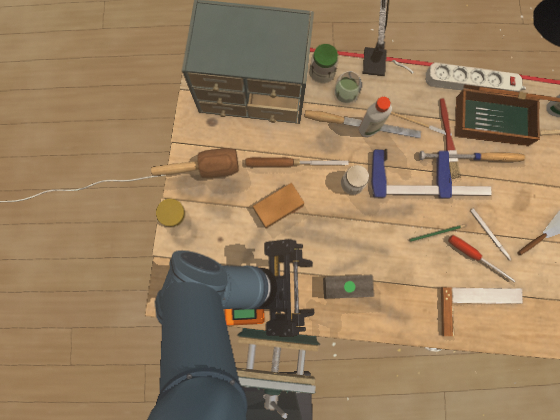

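The block lies at (348,287) with the green dot up, so blue is underneath. The gripper is clear of it, and the mallet, tin, sanding block, chisel and jar are where they were. I'll hand it in.

```bash
python3 -c "
from bench import *
print(finish_job())"
```

```text
the job is handed in; nothing more can be done
None
```

I pressed the green, yellow and blue dots onto the head in that order, each to the stop for about half a second (contact about 8–13 N by the wrist sensor); the block lies blue side down beside the meter, the other things look unmoved in the last top picture, and the job is handed in at about 24 s, with no verdict shown.

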